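Flip the tool panel over in the kit tray

ROBOT

A 6-joint arm with a two-finger parallel gripper is mounted at the origin on the work surface. World frame = base frame: x ahead of the robot, y to its left, z up, the work surface at z = 0. Lengths are in mm, angles in rad, forces in N, time in s.
With the tool pointing down it reaches from about 275 to 1000 mm from the base axis. Payload 8.4 kg.
Tool frame: the origin (TCP) lies between the finger pads; the fingertips stand r.tips_ahead ahead of it and the grasp point (between the pads) lies 6 mm ahead of it (r.tips_ahead is the distance from the TCP to the fingertips, in mm); z points along the fingers, y is the line along which they close (so a half turn about z gives the same grasp; the last joint's range is limited). The gripper opens to 85 mm and grips with 20 to 120 N. Pads are 22 mm wide; open, the fingers measure 114 mm over their backs; the gripper's body (76 mm by 85 mm) begins 54 mm behind the grasp point. The pads swing forward as they close: fully open they stand 13 mm farther back than shut.
Start: joints at [-1.174, 0.353, 1.633, -0, 1.155, -0.002], TCP at [242.694, -575.958, 256.281] pointing down, gripper open.
Joint ranges: [-2.63, 2.63], [-0.92, 2.1], [0.06, 2.66], [-1.3, 4.44], [0, 2.69], [-3.02, 3.02]. Speed limits (rad/s): [2.22, 2.22, 2.79, 3.14, 3.14, 3.14].

INTERFACE

Orientations are given as [roll, pitch, yaw] about the fixed x, y, z axes, in that order (R = Rz(yaw) Ry(pitch) Rx(roll)).
In Python, from rig import r gives the robot as it stands.
- The arm moves only by the tool carry_out, never from a script. Its arguments are lists of equal length, an entry for each row: "delta_pos": the shift along the tool's x, y, z in m, a list of three; "rot": the turn, a rotation vector about the tool's x, y, z in degrees, a list of three. A call has 1 to 8 rows; each row is the pose to reach, as a shift and turn from the pose commanded when the call began, along the tool's axes at that moment; what a row does not reach only later rows make up. A row lasts 1/8 s, in which the tool goes at most 62.5 mm and 10.7 degrees, less where a joint would pass 70% of its speed; a pose out of reach is approached as far as the arm can. A call with a gripper value outside its range is refused whole. "claw" is the finger opening in m, from 0 to 0.0854, set as the call begins (left out, the last holds). The fingers move at their own pace and stop on an object; "grip_force" is the grip in N (left out, the last holds). Time passes only in rows, so rows that repeat a pose let the fingers close. It gives the time, the measured TCP pose, the force, the opening and the grip force at its end, in the units of the state.
- r.sense(): the state, without advancing time (a new reading comes with each control period).
- r.grab_frame(name): name is "scene" or "top" or "wrist"; returns the picture (400x640x3 uint8, blue, green, red); there is no depth.
- r.camera_info(name): a dict with "fx", "fy", "cx", "cy" (pixels), "pose" (4x4, takes a point from camera to world coordinates); the wrist camera has in their place "hand_eye" (4x4, takes a point from camera to tool coordinates, whose origin is the TCP and whose axes are the flange's). Camera axes: x right, y down, z forward; pixel columns grow to the right and rows downward; lengths in mm; the calibration is good to about 2 mm. A picture is of the moment at which its call begins: read the wrist's pose just before it. camera_info takes no time and is no camera call.
- r.sign_off(): hands the job in; it is judged then, once.
Trained networks look in the newest picture that a camera, given by its name, has taken for a name from the list of things; names that differ only in an ending like _2 or _b are one class to them, and where a whole thing is asked for, a point or a joint stands for the part that bears it (a point fixed in the world has none). Each returns a list of dicts, best first, with "p" (0 to 1); they miss things now and then, are a little off and sometimes report something else, mostly with a low value. They report only what shows in the picture. A call takes as long as a camera call.
- r.recognise(thing, camera): "box" ([left, top, right, bottom] in pixels, round what is visible of it).
- r.cut_out(thing, camera): "mask" (400x640 bool, what is visible of it) and "box" ([left, top, right, bottom] in pixels, round what is visible of it).
The state is a dict: "clock": time; "qpos": joint angles; "qvel": joint speeds; "joint_efforts": joint torques, N m; "eef_pos": TCP position; "tcp_rot": TCP orientation; "contact_force": force on the tool from outside, world axes, zero at the start; "wrist_torque": the same for the moment, N m; "opening": opening from 0.0 (shut) to 1.0 (fully open); "grasp_force": force on a finger pad.
Only numpy, scipy, OpenCV 4.12 (cv2) and the standard library are available. Lean on these libraries where they do the work, as an engineer would, in place of code of your own. Each camera call takes 0.05 s, during which the arm holds its last target. There are 200 camera calls.

TASK

In the open kit tray the hinged black tool panel stands half open over the left compartment, as the robot sees it. With the fingertips alone, push it up and over its spine and press it down until it lies fully flat over the right compartment; push it steadily, do not fling it, do not take it between the fingers, and leave everything else where it is.

Things in the scene. Friction and masses are not known exactly. Their poses are not given: they have to be found in the camera images.
- tray: Fixed open aluminium kit tray, 252 mm long (its x) by 200 mm wide (its y) by 60 mm high, 6 mm walls, floor 5 mm. Origin at the centre of its underside, on the table. A spine runs along its own y through the middle (thin wall 46 mm high) and parts a left (-x) and a right (+x) compartment. Its x points to the robot's right (world -y) within 0.5 rad, so the spine points away from the robot.
- spine (a point): The middle of the spine's hinge axis, 54 mm above the table, in the middle of the tray; the axis runs along the tray's y.
- leaf (a joint): Angle of the leaf (black tool panel): 0 = flat over the left compartment, pi/2 = upright, pi = flat over the right compartment (the end stop, its upper face then 3 mm below the tray's rim). Starts between 0.65 and 1.15 rad. The hinge is stiff: the leaf stays at whatever angle it is left (about 1 to 4 N at the free edge moves it) and does not fall by itself.
- leaf_mid (a point): Centre of the leaf, mid-thickness, 57.5 mm from the hinge axis. The leaf is a rigid panel, 115 mm from hinge axis to free edge, 170 mm along the spine, 6 mm thick, 0.25 kg, black with an aluminium rim. Axes: x from free edge to hinge, y along the spine, z out of the face with white wrapped instruments and orange scissors (10 mm proud, look only).
- leaf_edge (a point): Middle of the leaf's free edge, 115 mm from the hinge axis; axes as leaf_mid. Half open, the instrument face looks up and to the right; it ends up underneath. The other face, plain and looking down and to the left, is the one to push on.
- plaster_box: White box with a blue band, 70x75x22 mm, lying loose in the right compartment; origin under its centre.
- dressing_box: White box with a green band, 60x65x25 mm, lying loose in the right compartment; origin under its centre.
- glove_box: Blue box with a white band, 75x90x20 mm, lying loose in the left compartment; origin under its centre.
- tape_roll: White ring of tape, 80 mm across, 25 mm high, flat on the table to the left of the tray; origin under its centre.
- bottle: Clear bottle with a blue cap, 60 mm across, 170 mm high, upright on the table to the right of the tray; origin under its centre.
- jar: White jar with a red lid, 52 mm across, 60 mm high, upright on the table to the left of the tray; origin under its centre.
- carton: Brown carton with a white band, 90x60x70 mm, on the table well to the right; origin under its centre.

How it is judged:
By the outcome, as a careful person would: the job done as asked, in the order asked, and still so for the second after the job is handed in, with the robot touching nothing.
It also fails if it takes over 40 s, if anything falls off the work surface, if the arm or the gripper's body presses on something with over 40 N, if the wrist force passes 120 N, or if a joint passes its speed limit or range.

## Working session

There is one attempt and no reset: what is moved stays moved. The work goes in short steps, Python scripts to look and compute and a tool call to move; the robot and the scene stay as the last step left them, time stands still between calls to the robot, and variables do not carry over. Pictures are saved under pics/ and viewed, at most 10 in all, crops included, and the job is handed in when it is done.

Besides the shell and the picture viewer there is one more tool, called after "Emit:" by a JSON object that holds its "fn" and its "kwargs". carry_out: Moves the arm, as the interface text tells. Its arguments: {"type":"object","properties":{"delta_pos":{"type":"array","items":{"type":"array","items":{"type":"number"}}},"rot":{"type":"array","items":{"type":"array","items":{"type":"number"}}},"claw":{"type":"number"},"grip_force":{"type":"number"}},"required":["delta_pos","rot"]}

```bash
mkdir -p pics; ls; python3 - <<'E'
from rig import r
import cv2,numpy as np
s=r.sense();print(s['clock'],s['eef_pos'],s['tcp_rot'],s['opening'],s['contact_force'],r.tips_ahead)
a=r.grab_frame("scene");b=r.grab_frame("top")
cv2.imwrite("pics/s.png",a);cv2.imwrite("pics/t.png",b)
for c in("scene","top"):
  i=r.camera_info(c);print(c,i['fx'],i['fy'],i['cx'],i['cy'],np.round(i['pose'],3).tolist())
  for t in ("tray","leaf","jar","bottle","tape_roll","carton","plaster_box","dressing_box","glove_box"):
    print(t,[(np.round(d['box']).tolist(),round(d['p'],2)) for d in r.recognise(t,c)[:2]])
E
```

```text
pics
0.0 [ 242.52854014 -575.55561675  255.5668536 ] [-3.14023489e+00  1.62853132e-05  3.98830811e-01] 1.0017242521887344 [-0.30202099 -0.36769953  0.22575611] 25.0
scene 396.28693027415403 396.28693027415403 315.51399863803493 195.51367812885735 [[-0.534, 0.565, -0.629, 1233.908], [0.846, 0.359, -0.395, 421.803], [0.002, -0.743, -0.669, 818.789], [0.0, 0.0, 0.0, 1.0]]
tray [([245.0, 160.0, 358.0, 246.0], 0.7)]
leaf [([279.0, 164.0, 336.0, 208.0], 0.58), ([289.0, 200.0, 325.0, 225.0], 0.19)]
jar [([355.0, 197.0, 376.0, 225.0], 0.86)]
bottle [([249.0, 131.0, 267.0, 182.0], 0.63), ([260.0, 190.0, 287.0, 210.0], 0.5)]
tape_roll [([333.0, 228.0, 362.0, 256.0], 0.7)]
carton [([199.0, 122.0, 232.0, 158.0], 0.74), ([246.0, 160.0, 354.0, 249.0], 0.27)]
plaster_box [([259.0, 190.0, 287.0, 212.0], 0.57)]
dressing_box [([284.0, 170.0, 309.0, 194.0], 0.9)]
glove_box [([287.0, 202.0, 327.0, 227.0], 0.72), ([247.0, 162.0, 355.0, 245.0], 0.63)]
top 409.69347023764647 409.69347023764647 313.77467788760543 203.27520594936334 [[0.004, -0.986, 0.167, 366.152], [-1.0, -0.006, -0.013, -18.489], [0.014, -0.166, -0.986, 1107.187], [0.0, 0.0, 0.0, 1.0]]
tray [([282.0, 163.0, 382.0, 255.0], 0.88)]
leaf [([296.0, 163.0, 336.0, 240.0], 0.7)]
jar [([250.0, 220.0, 269.0, 240.0], 0.91)]
bottle [([386.0, 212.0, 419.0, 236.0], 0.76)]
tape_roll [([241.0, 176.0, 276.0, 207.0], 0.93)]
carton [([470.0, 224.0, 505.0, 263.0], 0.6)]
plaster_box [([340.0, 183.0, 370.0, 210.0], 0.95)]
dressing_box [([339.0, 222.0, 368.0, 246.0], 0.59)]
glove_box [([472.0, 224.0, 506.0, 262.0], 0.74), ([293.0, 179.0, 303.0, 207.0], 0.69)]
```

```bash
python3 - <<'E'
import cv2,numpy as np
a=cv2.imread("pics/s.png")[110:270,190:390];b=cv2.imread("pics/t.png")[150:270,230:430]
cv2.imwrite("pics/c1.png",cv2.resize(b,None,fx=4,fy=4,interpolation=2))
cv2.imwrite("pics/c2.png",cv2.resize(a[:140],None,fx=4,fy=4,interpolation=2))
E
```

```text
(no output)
```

View pics/c1.png

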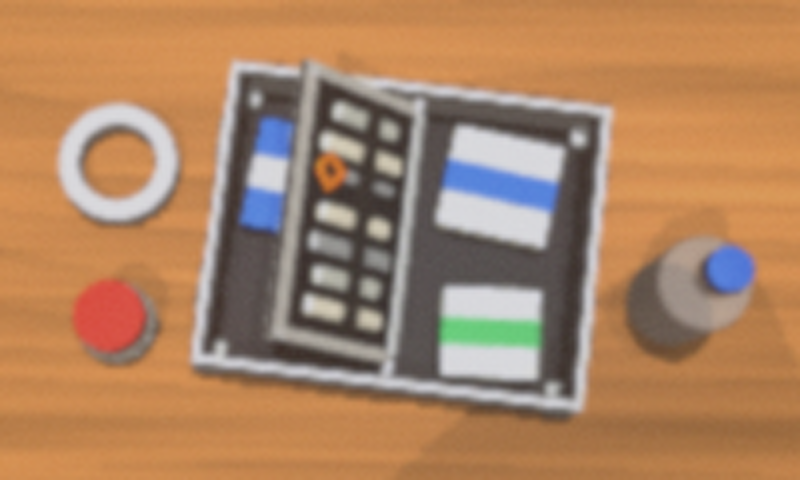

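View pics/c2.png

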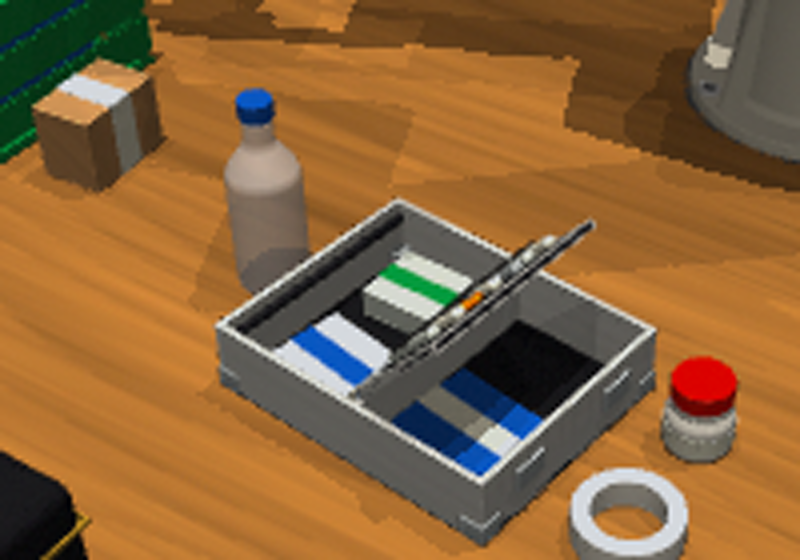

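The top crop shows the tray rim corners at about (236,65), (610,105), (580,408) and (193,365). The leaf's free edge runs from (308,62) to (275,338). In the scene crop its near end is at (592,224). I'll fit the tray pose and leaf angle from these.

```bash
cat > fit.py <<'E'
import numpy as np
from scipy.optimize import least_squares
def proj(i,P):
    T=np.linalg.inv(i['pose']);q=np.atleast_2d(P)@T[:3,:3].T+T[:3,3]
    return np.c_[i['fx']*q[:,0]/q[:,2]+i['cx'],i['fy']*q[:,1]/q[:,2]+i['cy']]
def toworld(p,L):
    x,y,a=p; c,s=np.cos(a),np.sin(a);L=np.atleast_2d(L)
    return np.c_[x+c*L[:,0]-s*L[:,1],y+s*L[:,0]+c*L[:,1],L[:,2]]
def leafpt(th,u,v,w=0): # u from hinge, v along spine, w out of the push face (below/left)
    return [-u*np.cos(th)-w*np.sin(th),v,54+u*np.sin(th)-w*np.cos(th)]
E
python3 - <<'E'
from fit import *
from rig import r
it=r.camera_info('top');isc=r.camera_info('scene')
o=np.array([230,150]);os=np.array([190,110])
tc=np.array([[236,65],[610,105],[580,408],[193,365]])/4+o
sc=np.array([[218,326],[398,202],[655,330],[484,482]])/4+os  # far-right? order by tray: 
L=[[-126,100,60],[126,100,60],[126,-100,60],[-126,-100,60]]
Ls=[[126,100,60],[126,-100,60],[-126,-100,60],[-126,100,60]]
le=np.array([[308,62],[275,338]])/4+o; ls=np.array([[592,224]])/4+os
def f(p):
    t=p[:3];a=proj(it,toworld(t,L))-tc;b=proj(isc,toworld(t,Ls))-sc
    c=proj(it,toworld(t,[leafpt(p[3],115,85),leafpt(p[3],115,-85)]))-le
    d=proj(isc,toworld(t,[leafpt(p[3],115,-85)]))-ls
    return np.r_[a.ravel(),b.ravel(),c.ravel(),d.ravel()]
s=least_squares(f,[450,0,-1.57,.9]);print(s.x.round(3),s.fun.round(1))
# object tops
for n,px,z in(('jar',(108,316),60),('tape',(119,163),25),('cap',(731,268),170),('bottlebody',(672,305),60)):
    q=np.array(px)/4+o
    g=least_squares(lambda v:(proj(it,[v[0],v[1],z])-q).ravel(),[450,0]).x;print(n,g.round(0))
E
```

```text
[530.454 -77.13   -1.683   0.871] [-1.4 -1.   0.3  0.2  0.9  0.5 -0.6 -0.4 -1.2 -0.6 -0.4 -1.8  0.6 -1.
 -0.3  0.6 -0.5 -0.5 -0.9 -0.  -0.1 -1.5]
jar [475. 113.]
tape [582. 113.]
cap [ 494. -260.]
bottlebody [ 484. -250.]
```

Emit:
{"fn": "carry_out", "kwargs": {"delta_pos": [[0.043,-0.037,-0.02],[0.086,-0.074,-0.04],[0.128,-0.111,-0.045],[0.171,-0.148,-0.045],[0.214,-0.186,-0.045],[0.257,-0.223,-0.045],[0.3,-0.26,-0.045],[0.343,-0.297,-0.045]], "rot": [[0,0,-7.6],[0,0,-15.2],[0,0,-22.8],[0,0,-30.4],[0,0,-38],[0,0,-45.5],[0,0,-53.1],[0,0,-60.7]], "claw": 0.0}}

```text
clock: 2.0
eef_pos: [444.1, -167.4, 301.6]
tcp_rot: [3.141, 0.0, 1.462]
contact_force: [0.9, -0.7, -0.7]
opening: 0.001
grasp_force: 0.0
```

```bash
cat > nav.py <<'E'
from rig import r
from fit import *
from scipy.spatial.transform import Rotation as R
T=(530.45,-77.13,-1.683)
s=r.sense();p=np.array(s['eef_pos']);Rc=R.from_euler('xyz',s['tcp_rot'])
def loc(): 
    c,sn=np.cos(T[2]),np.sin(T[2]);d=p-[T[0],T[1],0]
    return np.array([c*d[0]+sn*d[1],-sn*d[0]+c*d[1],p[2]-r.tips_ahead])
def go(x,v,z): # tips target in tray coords -> tool delta (m)
    return (Rc.inv().apply(toworld(T,[[x,v,z+r.tips_ahead]])[0]-p)/1000).round(3)
print(s['clock'],p.round(1),np.round(s['tcp_rot'],3),'tips',loc().round(1),'open',round(s['opening'],2),'F',np.round(s['contact_force'],1),r.tips_ahead)
print('rot to goal deg',np.degrees((Rc.inv()*R.from_euler('xyz',[np.pi,0,T[2]+np.pi])).as_rotvec()).round(2))
E
python3 -c "
from nav import *
print(go(-112,0,275),go(-112,0,128))"
```

```text
2.0 [ 444.1 -167.4  301.6] [3.141 0.    1.462] tips [ 99.4 -75.7 276.6] open 0.0 F [ 0.9 -0.7 -0.7] 25.0
rot to goal deg [0.06 0.02 0.22]
[0.211 0.077 0.002] [0.211 0.076 0.149]
```

Emit:
{"fn": "carry_out", "kwargs": {"delta_pos": [[0.05,0.019,0.0],[0.105,0.038,0.0],[0.16,0.057,0.0],[0.211,0.076,0.0],[0.211,0.076,0.04],[0.211,0.076,0.085],[0.211,0.076,0.13],[0.211,0.076,0.149]], "rot": [[0,0,0],[0,0,0],[0,0,0],[0,0,0],[0,0,0],[0,0,0],[0,0,0],[0,0,0]]}}

```text
clock: 3.0
eef_pos: [541.2, 32.1, 149.8]
tcp_rot: [-3.138, 0.001, 1.458]
contact_force: [-0.3, 0.2, -0.1]
opening: -0.001
grasp_force: 0.0
```

```bash
python3 -c "
from nav import *
import cv2
cv2.imwrite('pics/p3.png',cv2.resize(r.grab_frame('scene')[110:270,220:420],None,fx=4,fy=4)[:600])"
```

```text
3.0 [541.2  32.1 149.8] [-3.138e+00  1.000e-03  1.458e+00] tips [-109.7   -1.5  124.8] open -0.0 F [-0.3  0.2 -0.1] 25.0
rot to goal deg [-0.19  0.03 -0.01]
```

View pics/p3.png

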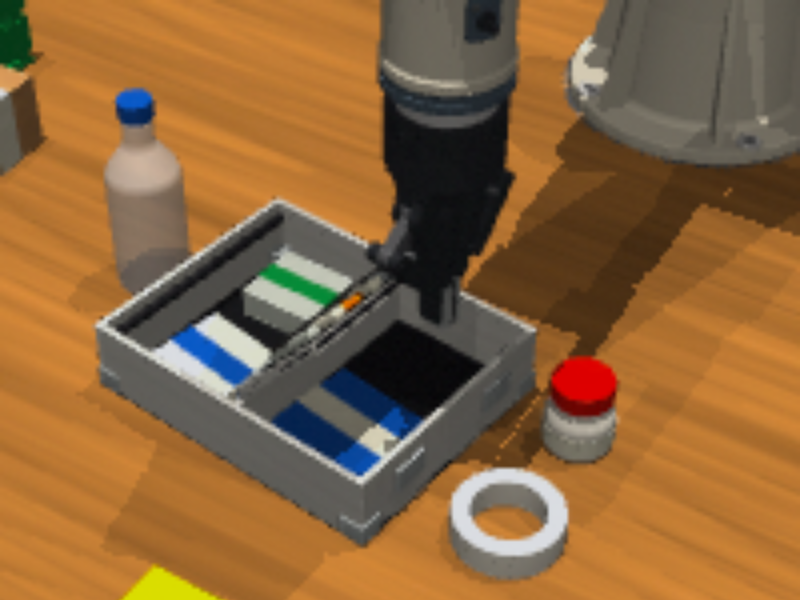

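The fingertips are closed and in free space left of the leaf, with the tips at crop (437,320). Next I start the push.

Emit:
{"fn": "carry_out", "kwargs": {"delta_pos": [[-0.01,0,0],[-0.019,0,-0.002],[-0.027,0,-0.004],[-0.034,0,-0.006],[-0.0385,0,-0.009],[-0.0435,0,-0.0115],[-0.0487,0,-0.014],[-0.054,0,-0.016]], "rot": [[0,0,0],[0,0,0],[0,0,0],[0,0,0],[0,0,0],[0,0,0],[0,0,0],[0,0,0]]}}

```text
clock: 4.05
eef_pos: [538.2, -21.6, 170.6]
tcp_rot: [3.137, -0.002, 1.457]
contact_force: [1.3, 4.5, 4.1]
opening: 0.002
grasp_force: 2.6
```

```bash
python3 -c "
from nav import *
import cv2
cv2.imwrite('pics/p4.png',cv2.resize(r.grab_frame('scene')[110:260,220:420],None,fx=4,fy=4))"
```

```text
4.05 [538.2 -21.6 170.6] [ 3.137e+00 -2.000e-03  1.457e+00] tips [-56.1   1.5 145.6] open 0.0 F [1.3 4.5 4.1] 25.0
rot to goal deg [ 0.25 -0.1  -0.07]
```

View pics/p4.png

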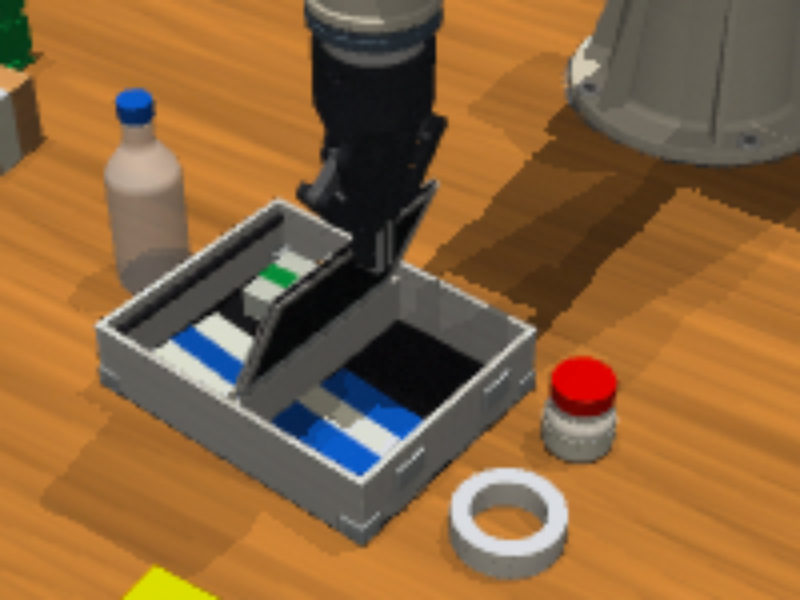

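Emit:
{"fn": "carry_out", "kwargs": {"delta_pos": [[-0.006,0,0],[-0.012,0,-0.001],[-0.018,0,-0.002],[-0.024,0,-0.003],[-0.03,0,-0.004],[-0.036,0,-0.004],[-0.042,0,-0.004],[-0.048,0,-0.004]], "rot": [[0,0,0],[0,0,0],[0,0,0],[0,0,0],[0,0,0],[0,0,0],[0,0,0],[0,0,0]]}}

```text
clock: 5.1
eef_pos: [530.9, -69.7, 172.1]
tcp_rot: [-3.141, -0.0, 1.458]
contact_force: [0.0, 3.3, -0.0]
opening: 0.0
grasp_force: 1.5
```

```bash
python3 -c "
from nav import *"
```

```text
5.1 [530.9 -69.7 172.1] [-3.141 -0.     1.458] tips [ -7.5  -0.4 147.1] open 0.0 F [ 0.   3.3 -0. ] 25.0
rot to goal deg [-0.04 -0.   -0.02]
```

Emit:
{"fn": "carry_out", "kwargs": {"delta_pos": [[-0.005,0,0],[-0.01,0,0],[-0.015,0,0.0005],[-0.02,0,0.0015],[-0.0245,0,0.0025],[-0.029,0,0.004],[-0.0335,0,0.006],[-0.038,0,0.008]], "rot": [[0,0,0],[0,0,0],[0,0,0],[0,0,0],[0,0,0],[0,0,0],[0,0,0],[0,0,0]]}}

```text
clock: 6.1
eef_pos: [526.9, -107.4, 164.2]
tcp_rot: [-3.142, 0.0, 1.458]
contact_force: [-1.7, 3.1, 0.9]
opening: 0.002
grasp_force: 1.1
```

```bash
python3 -c "
from nav import *"
```

```text
6.1 [ 526.9 -107.4  164.2] [-3.142  0.     1.458] tips [ 30.5  -0.2 139.2] open 0.0 F [-1.7  3.1  0.9] 25.0
rot to goal deg [-0.    0.01 -0.02]
```

Emit:
{"fn": "carry_out", "kwargs": {"delta_pos": [[-0.005,0,0.0025],[-0.01,0,0.0055],[-0.015,0,0.009],[-0.02,0,0.0125],[-0.024,0,0.0165],[-0.028,0,0.021],[-0.032,0,0.0255],[-0.036,0,0.03]], "rot": [[0,0,0],[0,0,0],[0,0,0],[0,0,0],[0,0,0],[0,0,0],[0,0,0],[0,0,0]]}}

```text
clock: 7.1
eef_pos: [523.1, -143.1, 134.0]
tcp_rot: [3.141, -0.0, 1.458]
contact_force: [0.4, 1.3, 1.0]
opening: -0.006
grasp_force: 0.8
```

```bash
python3 -c "
from nav import *"
```

```text
7.1 [ 523.1 -143.1  134. ] [ 3.141 -0.     1.458] tips [6.63e+01 1.00e-01 1.09e+02] open -0.01 F [0.4 1.3 1. ] 25.0
rot to goal deg [ 0.03 -0.01 -0.03]
```

Emit:
{"fn": "carry_out", "kwargs": {"delta_pos": [[-0.003,0,0.005],[-0.006,0,0.01],[-0.009,0,0.015],[-0.011,0,0.0205],[-0.013,0,0.026],[-0.015,0,0.032],[-0.016,0,0.0375],[-0.017,0,0.043]], "rot": [[0,0,0],[0,0,0],[0,0,0],[0,0,0],[0,0,0],[0,0,0],[0,0,0],[0,0,0]]}}

```text
clock: 8.1
eef_pos: [520.9, -159.8, 90.9]
tcp_rot: [-3.141, 0.0, 1.458]
contact_force: [1.4, -0.7, 0.7]
opening: 0.002
grasp_force: 0.6
```

```bash
python3 -c "
from nav import *"
```

```text
8.1 [ 520.9 -159.8   90.9] [-3.141  0.     1.458] tips [83.2 -0.2 65.9] open 0.0 F [ 1.4 -0.7  0.7] 25.0
rot to goal deg [-0.01  0.   -0.02]
```

Tips at z 66, and flat should put them at 57. I'll press down slowly and watch the force.

Emit:
{"fn": "carry_out", "kwargs": {"delta_pos": [[-0.001,0,0.003],[-0.001,0,0.0055],[-0.001,0,0.0075],[-0.001,0,0.009],[-0.001,0,0.009]], "rot": [[0,0,0],[0,0,0],[0,0,0],[0,0,0],[0,0,0]]}}

```text
clock: 8.72
eef_pos: [520.9, -160.7, 82.2]
tcp_rot: [-3.142, -0.0, 1.458]
contact_force: [0.2, -0.0, -1.0]
opening: -0.003
grasp_force: 0.0
```

Emit:
{"fn": "carry_out", "kwargs": {"delta_pos": [[0,0,0.001],[0,0,0.001]], "rot": [[0,0,0],[0,0,0]]}}

```text
clock: 8.98
eef_pos: [521.0, -160.7, 82.0]
tcp_rot: [3.141, -0.0, 1.458]
contact_force: [-3.1, 1.6, 9.2]
opening: 0.0
grasp_force: 4.8
```

Emit:
{"fn": "carry_out", "kwargs": {"delta_pos": [[0,0,0.001],[0,0,0.001],[0,0,0.001]], "rot": [[0,0,0],[0,0,0],[0,0,0]]}}

```text
clock: 9.35
eef_pos: [521.0, -160.7, 81.9]
tcp_rot: [3.141, -0.0, 1.458]
contact_force: [-6.3, 1.2, 20.9]
opening: 0.001
grasp_force: 10.5
```

Emit:
{"fn": "carry_out", "kwargs": {"delta_pos": [[0,0,-0.002],[0,0,-0.01],[0,0,-0.03],[0,0,-0.07],[0.0,0,-0.12],[0,0,-0.18],[0,0,-0.23],[0,0,-0.23]], "rot": [[0,0,0],[0,0,0],[0,0,0],[0,0,0],[0,0,0],[0,0,0],[0,0,0],[0,0,0]]}}

```text
clock: 10.35
eef_pos: [522.8, -161.3, 315.0]
tcp_rot: [3.134, 0.001, 1.458]
contact_force: [-0.4, 0.5, -0.5]
opening: -0.001
grasp_force: 0.0
```

```bash
python3 -c "
from nav import *
import cv2
a=cv2.resize(r.grab_frame('scene')[130:260,220:420],None,fx=4,fy=4)
cv2.imwrite('pics/p5.png',a)"
```

```text
10.35 [ 522.8 -161.3  315. ] [3.134e+00 1.000e-03 1.458e+00] tips [ 84.5   1.9 290. ] open -0.0 F [-0.4  0.5 -0.5] 25.0
rot to goal deg [ 0.45  0.08 -0.02]
```

View pics/p5.png

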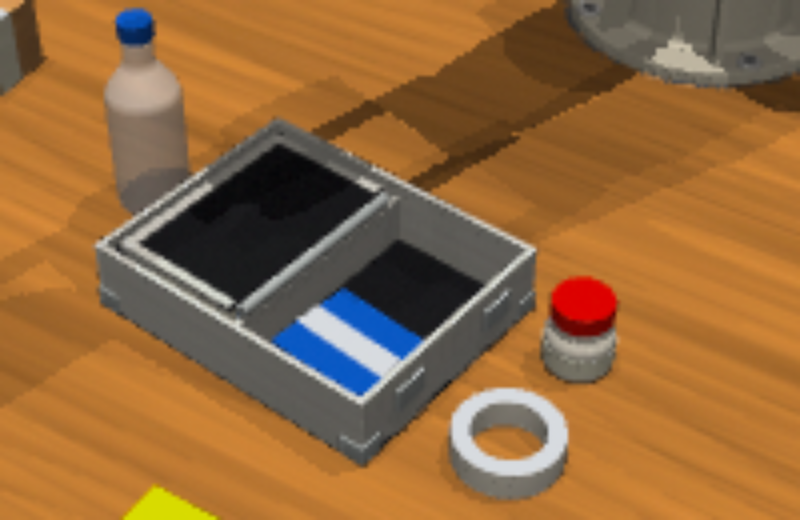

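The leaf lies flat just below the rim over the right compartment, spanning about (125,245) to (395,190). The other objects are where they were, and the arm is clear.

```bash
python3 -c "
from rig import r
print(r.sign_off())"
```

```text
the job is handed in; nothing more can be done
None
```

The black tool panel was pushed over its spine with closed fingertips and pressed to its end stop (about 21 N). It lies flat over the right compartment with nothing else seen to have moved, and I handed the job in at about 10.4 s.

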